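# Sort two look-alike reagent cartons and hold the large one square in the label-check jig

### The arm

A 7-joint arm with a two-finger parallel gripper is mounted at the origin on a cart in front of the work surface, level with it; the furniture and walls round the work are solid. World frame = base frame: x ahead of the robot, y to its left, z up, the work surface at z = 0. Lengths are in m, angles in rad, forces in N, time in s.
With the tool pointing down it reaches from about 0.425 to 0.925 m from the base axis. Payload 6.8 kg.
Tool frame: the origin (TCP) lies on the centre line of the jaws, within the pads' length; the fingertips stand 25 mm ahead of it and the grasp point (between the pads) lies 6 mm ahead of it; z points along the fingers, y is the direction in which the jaws open and shut (so a half turn about z gives the same grasp; the last joint's range is limited). The gripper opens to 85 mm and grips with 20 to 120 N. Pads are 22 mm wide; open, the fingers measure 114 mm over their backs; the gripper's body (76 mm by 85 mm) begins 54 mm behind the grasp point. The pads swing forward as they close: fully open they stand 13 mm farther back than shut.
Start: joints at [1.1, 0.477, 0.022, 1.555, -0.011, 1.109, -0.083], TCP at [0.24, -0.631, 0.256] pointing down, gripper open.
Joint ranges: [-2.96, 2.96], [-0.34, 2.1], [-1.41, 1.46], [0.24, 2.44], [-1.37, 4.51], [0.17, 1.92], [-2.96, 2.96]. Speed limits (rad/s): [2.39, 2.39, 3.14, 3.14, 3.14, 3.14, 3.14].

### API

Orientations are given as a unit quaternion [w, x, y, z].
In Python, from station import status, cams, order, models gives the robot as it stands.
- The arm moves only by the tool move_arm, never from a script. Its argument "steps" is one flat list of numbers, 7 for each row, row after row: the gripper's target within -1 to 1 (fully open at 1, half-way at 0, shut at -1), then the shift along the world's x, y, z in cm, then the turn, a rotation vector about the world's x, y, z in degrees. A call has 1 to 8 rows; each row shifts and turns the commanded pose from where the row before left it; what a row does not reach is not made up. A row lasts 1/10 s, in which the tool goes at most 50 mm and 8.59 degrees, less where a joint would pass 70% of its speed; a pose out of reach is approached as far as the arm can. A call with a gripper value outside its range is refused whole. The fingers move at their own pace and stop on an object; "newtons" is the grip in N (left out, the last holds). Time passes only in rows, so rows that do not move let the fingers close. It gives the time, the measured TCP pose, the force and the opening at its end, in the units of the state.
- status.get_obs(): the state, without advancing time (a new reading comes with each control period).
- cams.read_camera(name): name is "scene" or "side" or "wrist"; returns a dict with "pixels" (480x640x3 uint8, red, green, blue), "mtx" (3x3 intrinsics, pixels), "T" (4x4, takes a point from camera to world coordinates); the wrist camera has in their place "T_tool_cam" (4x4, takes a point from camera to tool coordinates, whose origin is the TCP and whose axes are the flange's). Camera axes: x right, y down, z forward; pixel columns grow to the right and rows downward; lengths in m; the calibration is good to about 2 mm. A picture is of the moment at which its call begins: read the wrist's pose just before it. There is no depth.
- order.hand_in(): hands the job in, once; it reports no verdict.
Trained networks look in the newest picture that a camera, given by its name, has taken for a name from the list of things; names that differ only in an ending like _2 or _b are one class to them, and where a whole thing is asked for, a point or a joint stands for the part that bears it (a point fixed in the world has none). Each returns a list of dicts, best first, with "score" (0 to 1); they miss things now and then, are a little off and sometimes report something else, mostly with a low value. They report only what shows in the picture. A call takes as long as a camera call. They do not tell look-alikes from the thing itself.
- models.silhouettes(camera, query): "region" (480x640 bool, what is visible of it) and "box" ([centre column, centre row, width, height] in pixels, round what is visible of it).
- models.place_of(camera, query): "position" ([row, column] in pixels: a listed point, or the origin of a listed thing).
The state is a dict: "t": time; "q": joint angles; "joint_vel": joint speeds; "joint_torque": joint torques, N m; "eef_pos": TCP position; "tool_rot": TCP orientation; "contact_force": force on the tool from outside, world axes, zero at the start; "torque": the same for the moment, N m; "gripper_width": opening from 0.0 (shut) to 1.0 (fully open).
Only numpy, scipy, OpenCV 4.12 (cv2) and the standard library are available. Lean on these libraries where they do the work, as an engineer would, in place of code of your own. Each camera call takes 0.05 s, during which the arm holds its last target.

### The job

Two look-alike reagent cartons lie on the worktop: lay the small one flat in the small-carton cradle and let go of it. Then lay the large one flat on the plate of the squaring jig, long side along the long stop, and press it into the corner so that it is seated against both stops at once. Finish like that: the program ends with the gripper still holding the large carton pressed firmly against both stops; leave the other things on the worktop where they are.

Things in the scene. Friction and masses are not known exactly. Their poses are not given: they have to be found in the camera images.
- large_centre (a point): centre (half-way up) of the large carton: white reagent carton with a green band, 60 x 115 x 42 mm (x, y, z), z up; its long side is its own y axis, grasp it across the 60 mm; it starts lying free on the worktop to the robot's right (about 0.12 kg)
- small_centre (a point): centre (half-way up) of the small carton: same printing as the large one, but 40 x 85 x 30 mm (x, y, z), z up; long side along its own y, grasp it across the 40 mm; it starts lying free on the worktop to the robot's right (about 0.1 kg); which of the two cartons lies nearer the robot varies
- jig: fixed squaring jig to the robot's right: bare aluminium plate 150 x 94 x 8 mm (x, y, z), origin at the centre of its underside on the worktop, with two low steel stops at right angles on it, both 16 mm high above the plate and 14 mm thick. The plate is open on its -x and -y sides. Stops and plate are rigid and not slippery (friction takes up part of a sideways push): set the carton down lightly, then some 10 to 15 N of push towards each stop seats it safely
- long_stop: the jig's long stop (same origin and axes as the jig): a straight bar along x, from x = -58.5 to +47.5 mm, whose working face looks to -y and lies at y = +26 mm. The carton's 115 mm side seats on it. A carton pressed firmly here pushes on it with at least 2 N
- end_stop: the jig's end stop (same origin and axes as the jig): a short bar along y, from y = -32 to +20 mm, whose working face looks to -x and lies at x = +57.5 mm. The carton's 60 mm end seats on it. A carton pressed firmly here pushes on it with at least 2 N
- corner (a point): the corner of the jig, where the planes of the two working faces meet, on top of the plate (8 mm above the worktop), axes as the jig: the seated large carton fills x from -115 to 0 and y from -60 to 0 mm here, so its centre is at (-57.5, -30, +21) mm and its long side runs along x
- cradle_floor (a point): centre of the cradle's inner floor, 6 mm above the worktop, axes as the cradle: inside 100 mm along x by 52 mm along y, rim 8 mm above the floor and 6 mm thick; the small carton lies in it with its long side along the cradle's x, the large one does not fit
- dropper: bystander, to be left in place: brown dropper bottle 33 x 34 x 102 mm standing behind the cartons, origin under its centre
- vial: bystander: white dropper vial 23 mm across, 57 mm high, standing behind the jig, origin under its centre
- cradle: fixed small-carton cradle, a shallow grey plastic tray 112 x 64 mm (x, y), to the robot's left beyond the tilted rack; origin under its centre. Between it and the cartons a wall shelf overhangs the back of the worktop (front edge at world x = 0.64 m, underside 0.50 m up) and the rack with vials (below 0.11 m) stands in front of it: cross there with the arm drawn in and the load lifted over the vials
Mind the look-alikes: they are no part of the job. Leave any yellow look-alike of the part that bears large_centre alone.

How it is judged:
By the outcome, as a careful person would: the job done as asked, in the order asked, and still so for the second after the job is handed in, while the arm keeps its last pose, push and grip.
It also fails if it takes over 72 s, if anything falls off the work surface, if the arm or the gripper's body presses on something with over 40 N, if the wrist force passes 120 N, or if a joint passes its speed limit or range.

## Working session

There is one attempt and no reset: what is moved stays moved. The work goes in short steps, Python scripts to look and compute and a tool call to move; the robot and the scene stay as the last step left them, time stands still between calls to the robot, and variables do not carry over. Pictures are saved under pics/ and viewed, and the job is handed in when it is done.

Besides the shell and the picture viewer there is one more tool, called as name(argument=value, ...) on one line, values as JSON. move_arm: Moves the arm, as the interface text tells. Its arguments: {"type":"object","properties":{"steps":{"type":"array"},"newtons":{"type":"number"}},"required":["steps"]}

```bash
ls; mkdir -p pics
python3 - <<'E'
from station import status,cams,order,models
import cv2
o=status.get_obs(); print(o)
for n in ["scene","side","wrist"]:
    r=cams.read_camera(n); cv2.imwrite(f"pics/a_{n}.png",r["pixels"][:,:,::-1]); print(n,r["mtx"].tolist(),(r["T"] if "T" in r else r["T_tool_cam"]).round(4).tolist())
    for q in ["large_centre","small_centre","jig","cradle_floor","corner","cradle","dropper","vial"]:
        print(q,[(round(float(d["score"]),2),[round(float(v)) for v in d["position"]]) for d in models.place_of(n,q)][:4], [(round(float(d["score"]),2),[round(float(v)) for v in d["box"]]) for d in models.silhouettes(n,q)][:4] if q not in("corner","cradle_floor") else "")
E
```

```text
pics
{'t': 0.0, 'q': array([ 1.09987286,  0.4777907 ,  0.0222931 ,  1.55645087, -0.01155804,
        1.10925572, -0.08311055]), 'joint_vel': array([ 0.00020599,  0.00091684,  0.00083205, -0.00164055,  0.00066515,
       -0.00059732,  0.00119093]), 'joint_torque': array([-1.07191849e-03, -5.96456337e+01,  1.60824582e+00, -2.81195515e+01,
        1.26471158e-02,  9.28353227e-03, -5.32367289e-05]), 'eef_pos': array([ 0.23940906, -0.63054338,  0.25533128]), 'tool_rot': array([-8.69240515e-04,  9.83587182e-01,  1.80431328e-01, -1.89164092e-04]), 'contact_force': array([ 0.69809407, -0.45167785,  0.34370526]), 'torque': array([ 0.01476147, -0.05261162, -0.04239783]), 'gripper_width': 1.0007412003674838}
scene [[441.8503782418233, 0.0, 315.4204794200311], [0.0, 441.8503782418233, 235.91103149807847], [0.0, 0.0, 1.0]] [[0.8909, -0.2321, 0.3904, -0.0539], [-0.4542, -0.4507, 0.7685, -1.3625], [-0.0024, -0.862, -0.5069, 0.8171], [0.0, 0.0, 0.0, 1.0]]
large_centre [(0.9, [365, 368]), (0.78, [278, 352])] [(0.72, [354, 278, 41, 34]), (0.61, [369, 365, 37, 50])]
small_centre [(0.9, [288, 316])] [(0
[... 781 characters left out ...]
 295, 20, 27])]
jig [(0.86, [255, 293])] [(0.58, [297, 256, 48, 27])]
cradle_floor [(0.68, [149, 295])] 
corner [(0.86, [251, 313])] 
cradle [(0.7, [150, 298])] [(0.89, [297, 149, 25, 11])]
dropper [(0.62, [276, 357])] [(0.74, [359, 268, 8, 30])]
vial [(0.6, [247, 345])] [(0.55, [296, 148, 25, 16])]
wrist [[392.8146393773641, 0.0, 321.0149175415359], [0.0, 392.8146393773641, 235.78958872957259], [0.0, 0.0, 1.0]] [[-0.0, -0.9454, -0.3259, 0.0852], [1.0, -0.0002, 0.0006, -0.0002], [-0.0006, -0.3259, 0.9454, -0.1174], [0.0, 0.0, 0.0, 1.0]]
large_centre [(0.85, [81, 519])] [(0.66, [522, 77, 165, 150])]
small_centre [] []
jig [] []
cradle_floor [] 
corner [] 
cradle [] []
dropper [] []
vial [] []
```

View pics/a_scene.png

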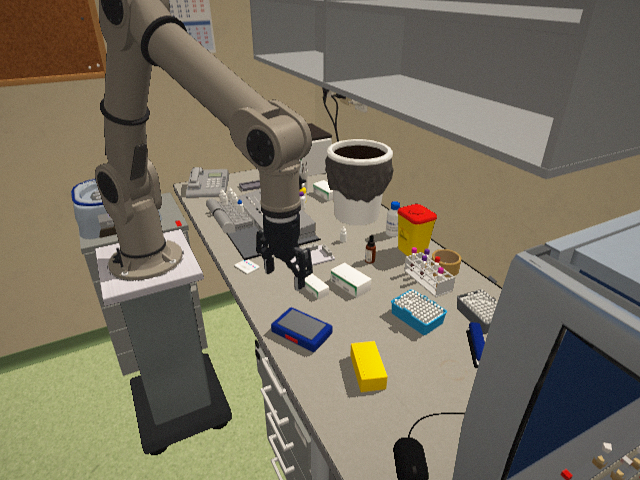

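View pics/a_side.png

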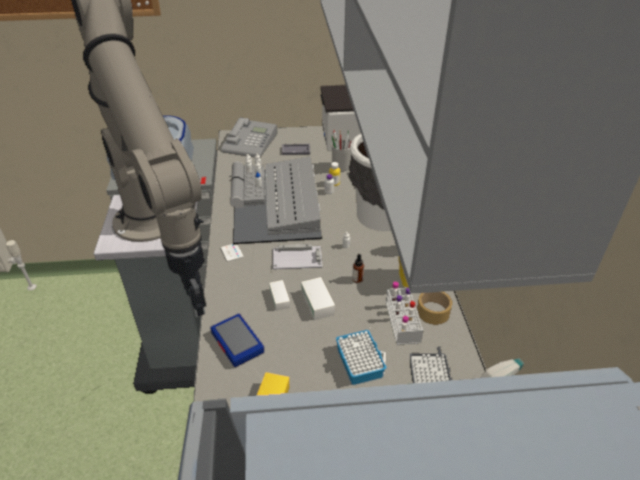

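View pics/a_wrist.png

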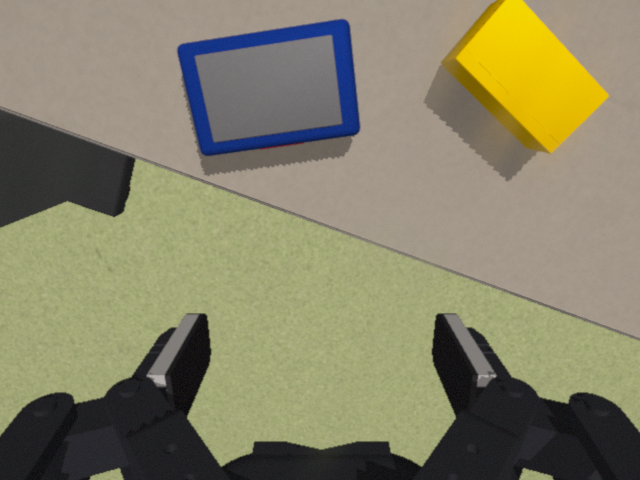

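Run:
```python
import cv2
for n,(x0,y0,x1,y1) in {"scene":(230,160,430,310),"side":(230,200,430,350)}.items():
    i=cv2.imread(f"pics/a_{n}.png")[y0:y1,x0:x1]; cv2.imwrite(f"pics/a_{n}_z.png",cv2.resize(i,None,fx=4,fy=4,interpolation=cv2.INTER_CUBIC))
```

```text
(no output)
```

View pics/a_scene_z.png

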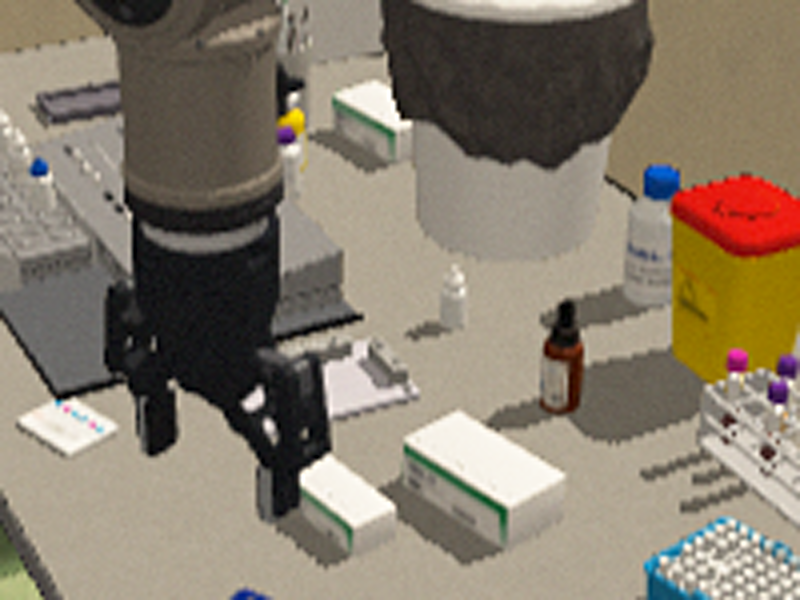

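View pics/a_side_z.png

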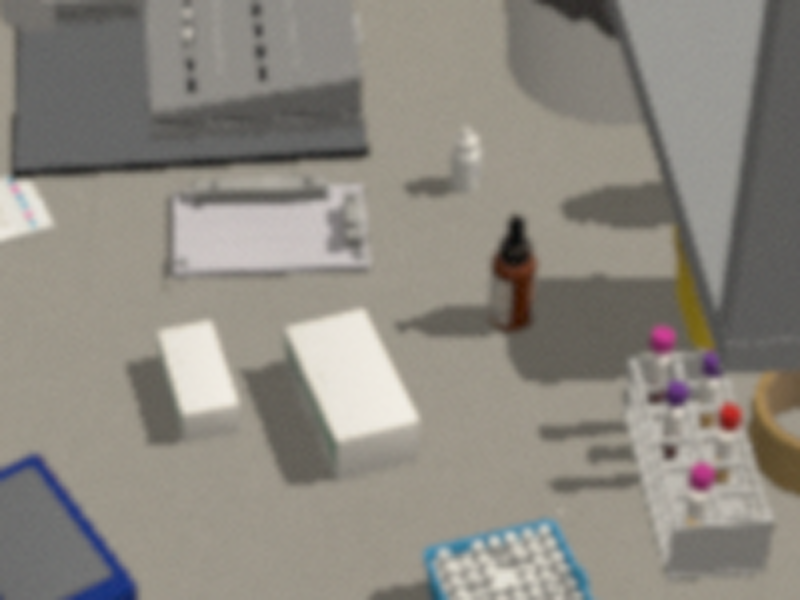

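```bash
cat > h.py <<'E'
from station import status,cams,order,models
import cv2, numpy as np
from scipy.spatial.transform import Rotation as R
def camT(n,r,o=None):
    if "T" in r: return r["T"]
    w=o["tool_rot"]; T=np.eye(4); T[:3,:3]=R.from_quat([w[1],w[2],w[3],w[0]]).as_matrix(); T[:3,3]=o["eef_pos"]
    return T@r["T_tool_cam"]
def ray(u,v,z,T,K):
    d=T[:3,:3]@np.linalg.inv(K)@np.array([u,v,1.]); return T[:3,3]+d*(z-T[2,3])/d[2]
def proj(p,T,K):
    c=np.linalg.inv(T)@np.append(p,1); q=K@c[:3]; return q[:2]/q[2]
def grab(n,f):
    o=status.get_obs(); r=cams.read_camera(n); cv2.imwrite(f"pics/{f}.png",r["pixels"][:,:,::-1]); return r,camT(n,r,o),r["mtx"],o
E
python3 - <<'E'
from h import *
K={};T={}
for n in("scene","side"):
    r=cams.read_camera(n);K[n]=r["mtx"];T[n]=r["T"]
P={"large":(.021,(278,352),(298,317)),"small":(.015,(288,316),(297,281)),"jig":(0,(258,309),(255,293)),"corner":(.008,(247,319),(251,313)),"cradlefloor":(.006,(183,254),(149,295)),"dropper":(0,(261,370),(276,357)),"vial":(0,(239,347),(247,345))}
for k,(z,a,b) in P.items():
    print(k,ray(a[1],a[0],z,T["scene"],K["scene"]).round(3),ray(b[1],b[0],z,T["side"],K["side"]).round(3))
print("rack",[ray(u,v,.05,T["side"],K["side"]).round(3)[:2].tolist() for u,v in((236,238),(320,236),(265,165),(318,162))])
E
```

```text
large [ 0.543 -0.433  0.021] [ 0.533 -0.436  0.021]
small [ 0.426 -0.42   0.015] [ 0.432 -0.418  0.015]
jig [ 0.49  -0.244  0.   ] [ 0.477 -0.226  0.   ]
corner [ 0.546 -0.209  0.008] [ 0.54  -0.222  0.008]
cradlefloor [0.538 0.418 0.006] [0.521 0.4   0.006]
dropper [ 0.662 -0.354  0.   ] [ 0.662 -0.338  0.   ]
vial [ 0.667 -0.195  0.   ] [ 0.644 -0.204  0.   ]
rack [[0.304, -0.187], [0.564, -0.202], [0.401, 0.223], [0.598, 0.225]]
```

Small carton at scene (316,288), large at scene (352,278). The yellow block at scene (368,365) is the look-alike, and so is the boxed carton behind the rack at (322,190). I'm moving above the cartons to measure them with the wrist camera.

move_arm(steps=[1,2.6,2.4,0.6,0,0,8.5,1,2.6,2.4,0.6,0,0,8.5,1,2.6,2.4,0.6,0,0,8.5,1,2.6,2.4,0.6,0,0,8.5,1,2.6,2.4,0.6,0,0,8.5,1,2.6,2.4,0.6,0,0,8.5,1,2.6,2.4,0.6,0,0,8.5,1,2.6,2.4,0.6,0,0,8.5])

```text
t: 3.15
eef_pos: [0.4484, -0.4381, 0.3048]
tool_rot: [0.0, 0.712, 0.702, -0.0]
contact_force: [0.0, -0.2, -0.3]
gripper_width: 0.997
```

move_arm(steps=[1,1.0,1.0,0,0,0,3,1,0,0,0,0,0,0,1,0,0,0,0,0,0])

```text
t: 3.45
eef_pos: [0.4561, -0.4304, 0.3039]
tool_rot: [-0.0, 0.697, 0.717, -0.001]
contact_force: [0.1, 0.2, -0.5]
gripper_width: 1.0
```

Run:
```python
from h import *
r,T,K,o=grab("wrist","b_wrist")
print(o["t"],o["eef_pos"],o["tool_rot"],o["q"].round(2))
for q in ["large_centre","small_centre","jig","corner","vial","dropper"]:
    z={"large_centre":.021,"small_centre":.015,"corner":.008}.get(q,0)
    for d in models.place_of("wrist",q)[:3]:
        p=d["position"]; print(q,round(d["score"],2),np.round(p),ray(p[1],p[0],z,T,K).round(4))
```

```text
3.45 [ 0.45614587 -0.43038866  0.30385208] [-3.34868714e-04  6.97383444e-01  7.16697830e-01 -6.63616002e-04] [ 0.89  0.38 -0.31  1.6   0.13  1.18  0.58]
large_centre 0.96 [426. 264.] [ 0.3922 -0.7469  0.021 ]
large_centre 0.65 [193. 393.] [ 0.5322 -0.4354  0.021 ]
small_centre 0.88 [162. 294.] [ 0.4279 -0.4073  0.015 ]
dropper 0.6 [113. 523.] [ 0.6616 -0.3524  0.    ]
```

View pics/b_wrist.png

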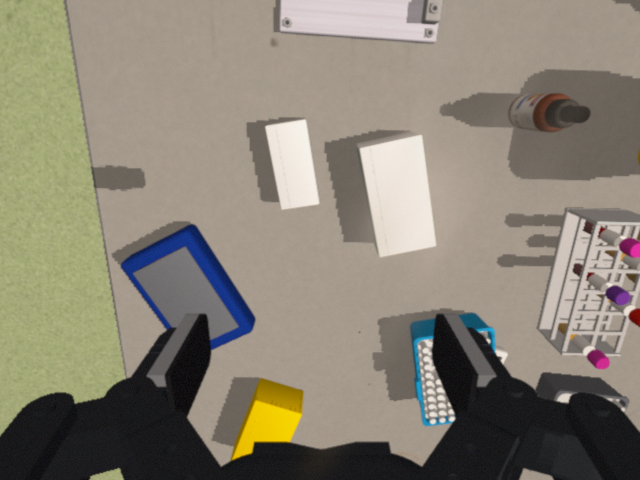

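Candidates: white small carton at wrist (292,163), white large carton at (398,194), yellow block at (268,420). The whites fit because one is clearly smaller, and the yellow block is the look-alike to leave alone. Next: a confirming crop and edge measurement.

```bash
cat >> h.py <<'E'
def rectify(img,T,K,z,x0,x1,y0,y1,s=2000):
    # output: col=(x-x0)*s, row=(y1-y)*s
    W=np.array([[x0,y1],[x1,y1],[x1,y0],[x0,y0]]); 
    src=np.float32([proj([a,b,z],T,K) for a,b in W]); 
    dst=np.float32([[(a-x0)*s,(y1-b)*s] for a,b in W])
    return cv2.warpPerspective(img,cv2.getPerspectiveTransform(src,dst),(int((x1-x0)*s),int((y1-y0)*s)),flags=cv2.INTER_LINEAR)
E
python3 - <<'E'
from h import *
r,T,K,o=grab("wrist","b2_wrist")
img=r["pixels"][:,:,::-1].copy()
cv2.imwrite("pics/b_crop.png",cv2.resize(img[100:270,240:460],None,fx=3.5,fy=3.5,interpolation=cv2.INTER_CUBIC))
for nm,z,(x0,x1,y0,y1) in [("small",.030,(.37,.48,-.49,-.33)),("large",.042,(.465,.61,-.53,-.35))]:
    w=rectify(img,T,K,z,x0,x1,y0,y1)
    g=cv2.cvtColor(w,cv2.COLOR_BGR2GRAY)
    m=(cv2.GaussianBlur(g,(5,5),0)>200).astype(np.uint8)
    print(np.percentile(g,[10,50,80,90,99]))
    c=max(cv2.findContours(m,0,1)[0],key=cv2.contourArea)
    (cx,cy),wh,a=cv2.minAreaRect(c); print(nm,x0+cx/2000,y1-cy/2000,np.array(wh)/2000,a)
    b=cv2.boxPoints(((cx,cy),wh,a)).astype(int); cv2.drawContours(w,[b],0,(0,0,255),1); cv2.imwrite(f"pics/b_{nm}.png",w)
E
```

```text
[103. 156. 167. 234. 241.]
small 0.42858338165283205 -0.40811388397216797 [0.08413934 0.03922131] 79.61113739013672
[107. 159. 227. 233. 235.]
large 0.5347910308837891 -0.4356898574829101 [0.11416161 0.05897389] 76.12247467041016
```

View pics/b_crop.png

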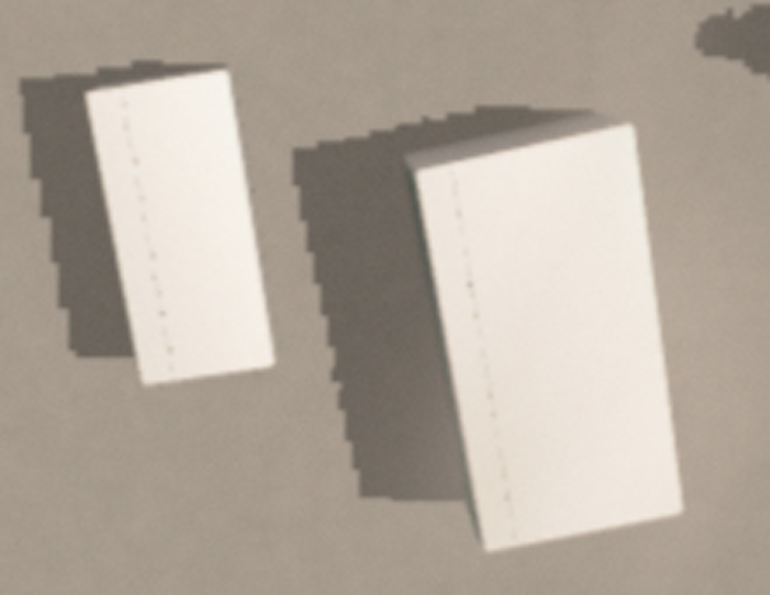

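View pics/b_small.png

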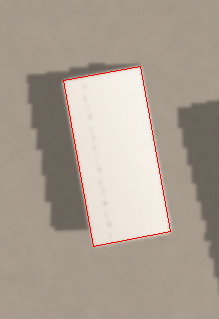

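View pics/b_large.png

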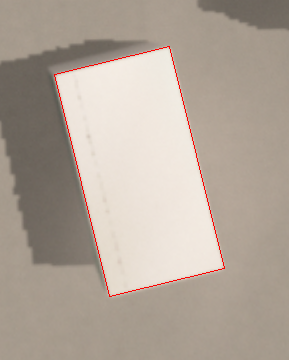

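Confirmed: white cartons; small centre (0.4286,-0.4081), short axis at +10.4°; large centre (0.535,-0.436), +13.9°. Going down on the small one.

move_arm(steps=[0.4,-0.9,0.7,-3,0,0,4.4,0.4,-0.9,0.8,-4,0,0,4.4,0.4,-0.9,0.7,-4,0,0,0,0.4,0,0,-4,0,0,0,0.4,0,0,-3,0,0,0,0.4,0,0,0,0,0,0], newtons=40)

```text
t: 4.45
eef_pos: [0.4279, -0.4053, 0.1203]
tool_rot: [-0.004, 0.639, 0.769, 0.0]
contact_force: [-0.5, -0.0, -0.4]
gripper_width: 0.704
```

move_arm(steps=[0.4,0.1,-0.2,-3,0,0,0,0.4,0,0,-3,0,0,0,0.4,0,0,-2.2,0,0,0,0.4,0,0,0,0,0,0,0.4,0,0,0,0,0,0])

```text
t: 4.95
eef_pos: [0.4325, -0.4098, 0.0439]
tool_rot: [0.001, 0.639, 0.769, 0.0]
contact_force: [0.4, -0.0, 0.5]
gripper_width: 0.701
```

move_arm(steps=[0.4,-0.3,0.1,-0.5,0,0,0,0.4,0,0,0,0,0,0,0.4,0,0,0,0,0,0])

```text
t: 5.25
eef_pos: [0.4288, -0.4084, 0.0382]
tool_rot: [0.001, 0.639, 0.769, -0.0]
contact_force: [-0.6, -0.3, -0.8]
gripper_width: 0.698
```

Run:
```python
from h import *
print([status.get_obs()["eef_pos"].round(4) for _ in range(3)])
r,T,K,o=grab("wrist","c_wrist")
grab("scene","c_scene")
```

```text
[array([ 0.4288, -0.4084,  0.0382]), array([ 0.4288, -0.4084,  0.0382]), array([ 0.4288, -0.4084,  0.0382])]
```

View pics/c_wrist.png

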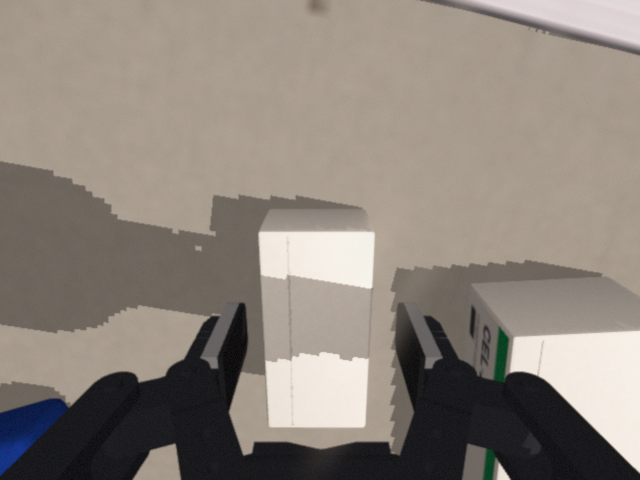

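The small carton is centred between the pads (columns 262-372), fingers clear of the large carton at right. Closing and lifting.

move_arm(steps=[-1,0,0,0,0,0,0,-1,0,0,0,0,0,0,-1,0,0,0,0,0,0,-1,0,0,0,0,0,0,-1,0,0,0,0,0,0,-1,0,0,1,0,0,0,-1,0,0,3,0,0,0,-1,0,0,4,0,0,0])

```text
t: 6.15
eef_pos: [0.4271, -0.4069, 0.1165]
tool_rot: [-0.002, 0.639, 0.769, 0.0]
contact_force: [-0.2, -1.0, -1.1]
gripper_width: 0.457
```

move_arm(steps=[-1,0,1,4,0,0,0,-1,0.3,3,4,0,0,5,-1,0.3,3.5,4,0,0,5,-1,0.3,3.5,2,0,0,5,-1,0.3,3.5,0,0,0,5,-1,0.3,3.5,0,0,0,5,-1,0.3,3.5,0,0,0,5,-1,0.3,3.5,0,0,0,5])

```text
t: 6.95
eef_pos: [0.4488, -0.1588, 0.255]
tool_rot: [-0.0, 0.376, 0.926, -0.0]
contact_force: [1.0, -0.4, -0.7]
gripper_width: 0.456
```

move_arm(steps=[-1,0.3,3.5,0,0,0,5,-1,0.3,3.5,0,0,0,5,-1,0.3,3.5,0,0,0,5,-1,0.3,3.5,0,0,0,5,-1,0.3,3.5,0,0,0,5,-1,0.3,3.5,0,0,0,5,-1,0.3,3.5,0,0,0,5,-1,0.3,3.5,0,0,0,5])

```text
t: 7.75
eef_pos: [0.4729, 0.1208, 0.255]
tool_rot: [-0.0, 0.037, 0.999, -0.0]
contact_force: [1.6, 0.4, -1.5]
gripper_width: 0.457
```

move_arm(steps=[-1,1,3.5,0,0,0,4,-1,1.2,3.5,0,0,0,0,-1,1.2,3.5,0,0,0,0,-1,1.2,3.5,0,0,0,0,-1,1.0,3.5,0,0,0,0,-1,0,0,0,0,0,0,-1,0,0,0,0,0,0])

```text
t: 8.45
eef_pos: [0.5287, 0.2952, 0.2545]
tool_rot: [-0.001, 0.003, 1.0, -0.0]
contact_force: [0.6, -1.0, -0.4]
gripper_width: 0.451
```

Run:
```python
from h import *
r,T,K,o=grab("wrist","d_wrist")
print(o["t"],o["eef_pos"],o["tool_rot"],o["q"].round(2))
for q in ["cradle_floor","cradle"]:
    z={"cradle_floor":.006}.get(q,0)
    for d in models.place_of("wrist",q)[:3]:
        p=d["position"]; print(q,round(d["score"],2),np.round(p),ray(p[1],p[0],z,T,K).round(4))
```

```text
8.45 [0.52869883 0.29518384 0.25446373] [-5.86900510e-04  2.70898881e-03  9.99996125e-01 -2.57938301e-04] [ 0.01  0.5  -0.84  1.69  0.4   1.14  0.62]
cradle_floor 0.79 [189. 432.] [0.5253 0.4001 0.006 ]
cradle 0.66 [186. 430.] [0.5236 0.4005 0.    ]
```

View pics/d_wrist.png

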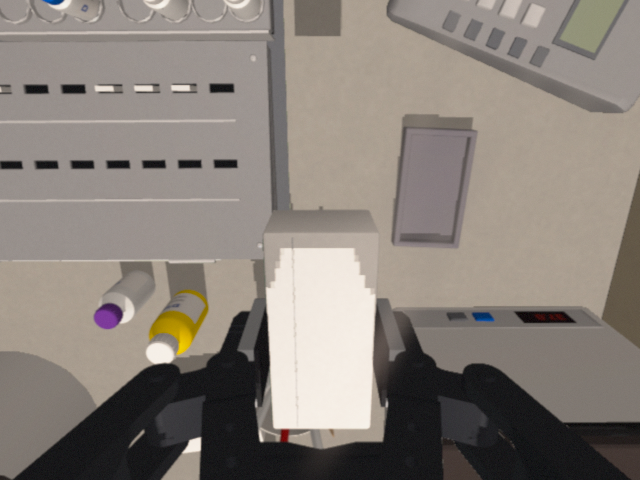

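Run:
```python
from h import *
r,T,K,o=grab("wrist","d2_wrist")
img=r["pixels"][:,:,::-1].copy()
x0,x1,y0,y1=.44,.62,.33,.47
w=rectify(img,T,K,.014,x0,x1,y0,y1,s=4000)
cv2.imwrite("pics/d_rect.png",w); print(w.shape)
print("box edge z=0",ray(500,307,0,T,K),"z=.1",ray(500,307,.1,T,K),ray(400,312,.1,T,K))
```

```text
(559, 720, 3)
box edge z=0 [0.65669291 0.48297272 0.        ] z=.1 [0.60013571 0.43231762 0.1       ] [0.60396206 0.3545184  0.1       ]
```

View pics/d_rect.png

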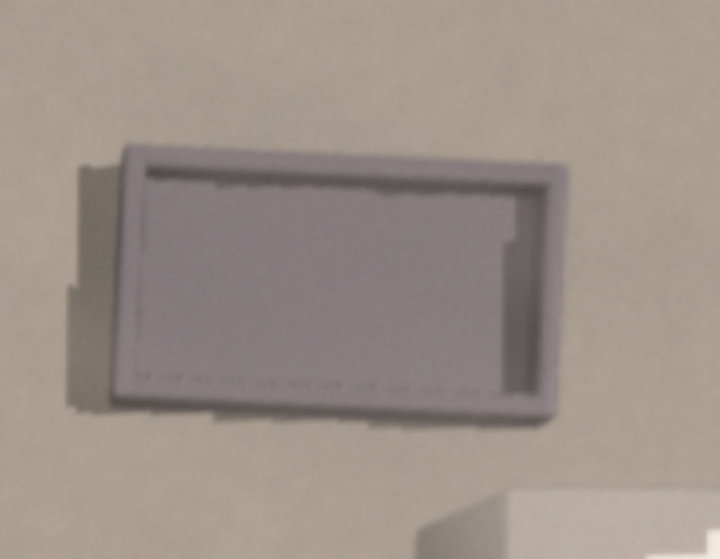

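move_arm(steps=[-1,-0.1,3.5,0,0,0,-2,-1,-0.1,3.5,0,0,0,0,-1,-0.1,3.4,-2,0,0,0,-1,0,0,-4,0,0,0,-1,0,0,-4,0,0,0,-1,0,0,-3,0,0,0,-1,0,0,0,0,0,0,-1,0,0,0,0,0,0])

```text
t: 9.45
eef_pos: [0.5268, 0.3981, 0.1255]
tool_rot: [-0.0, 0.022, 1.0, -0.0]
contact_force: [0.5, 0.8, -0.4]
gripper_width: 0.456
```

Run:
```python
from h import *
r,T,K,o=grab("wrist","e_wrist")
grab("side","e_side")
print(o["eef_pos"],o["tool_rot"])
```

```text
[0.52683989 0.39811326 0.12550784] [-4.30292991e-05  2.16116720e-02  9.99766438e-01 -5.29723784e-05]
```

View pics/e_wrist.png

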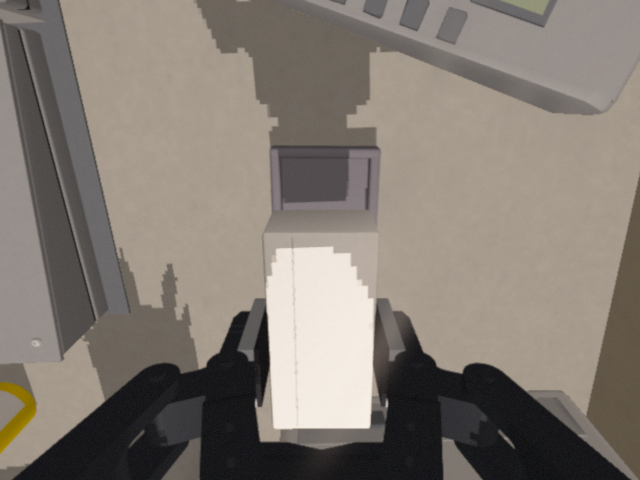

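move_arm(steps=[-1,-0.1,0.2,-3,0,0,0,-1,0,0,-2.5,0,0,0,-1,0,0,-1,0,0,0,-1,0,0,-0.7,0,0,0,-1,0,0,0,0,0,0,-1,0,0,0,0,0,0])

```text
t: 10.15
eef_pos: [0.526, 0.4014, 0.0542]
tool_rot: [0.001, 0.021, 1.0, 0.001]
contact_force: [0.0, 0.4, -0.7]
gripper_width: 0.455
```

Run:
```python
from h import *
r,T,K,o=grab("wrist","f_wrist")
print(o["eef_pos"],o["tool_rot"])
```

```text
[0.52601058 0.40143897 0.05424248] [7.23439353e-04 2.11493604e-02 9.99775801e-01 7.27679816e-04]
```

View pics/f_wrist.png

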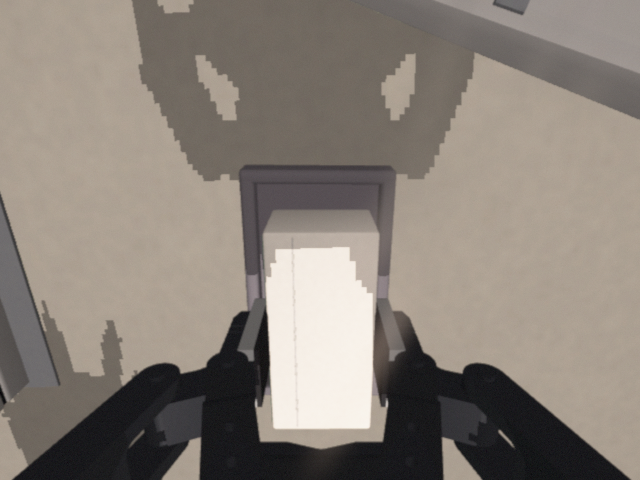

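move_arm(steps=[-1,0,-0.1,-0.6,0,0,0,-1,0,0,-0.3,0,0,0,-1,0,0,0,0,0,0,-1,0,0,0,0,0,0])

```text
t: 10.6
eef_pos: [0.5255, 0.3997, 0.0438]
tool_rot: [0.0, 0.021, 1.0, 0.0]
contact_force: [0.3, -0.3, -1.3]
gripper_width: 0.459
```

move_arm(steps=[0.1,0,0,-0.1,0,0,0,0.3,0,0,0,0,0,0,0.3,0,0,0,0,0,0,0.3,0,0,0,0,0,0,0.3,0,0,1,0,0,0,0.3,0,0,3,0,0,0,0.3,0,0,4,0,0,0,0.3,0,0,4,0,0,0])

```text
t: 11.4
eef_pos: [0.525, 0.3997, 0.1646]
tool_rot: [-0.0, 0.021, 1.0, -0.0]
contact_force: [-0.2, -0.0, 0.2]
gripper_width: 0.649
```

move_arm(steps=[0.3,0,-2,4,0,0,0,0.3,0,-3,4,0,0,0,0.3,0,-3,2,0,0,0,0.3,0,0,0,0,0,0])

```text
t: 11.8
eef_pos: [0.5279, 0.3166, 0.2669]
tool_rot: [0.003, 0.024, 1.0, -0.0]
contact_force: [0.4, -0.7, 0.0]
gripper_width: 0.653
```

Run:
```python
from h import *
r,T,K,o=grab("wrist","g_wrist")
img=r["pixels"][:,:,::-1].copy()
cv2.imwrite("pics/g_rect.png",rectify(img,T,K,.036,.44,.62,.33,.47,s=4000))
print(o["t"],o["eef_pos"],o["tool_rot"],o["q"].round(2))
```

```text
11.8 [0.52787615 0.31656227 0.26691297] [ 3.13193870e-03  2.37288419e-02  9.99713525e-01 -2.12252712e-05] [-0.03  0.5  -0.84  1.65  0.4   1.17  0.55]
```

View pics/g_wrist.png

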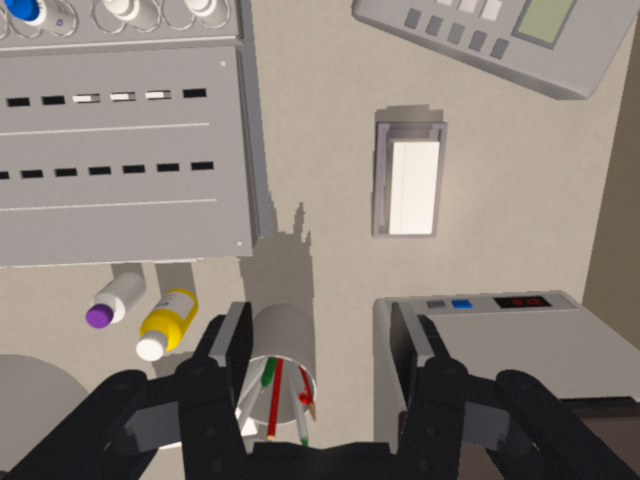

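View pics/g_rect.png

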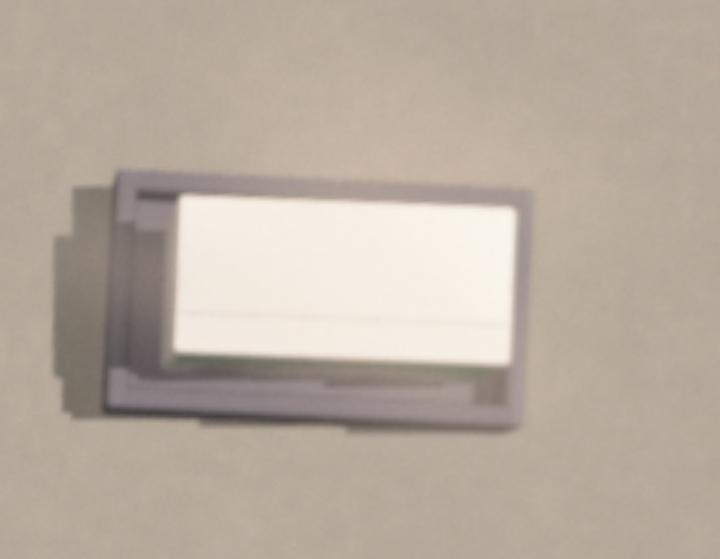

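move_arm(steps=[0.6,-1.5,-3,0.5,0,0,0,0.6,-1.5,-4,0,0,0,-5,0.6,-1.5,-4,0,0,0,-5,0.6,-1.5,-4,0,0,0,-5,0.6,0,-4,0,0,0,-5,0.6,0,-4,0,0,0,-5,0.6,0,-4,0,0,0,-5,0.6,0,-4,0,0,0,-5])

```text
t: 12.65
eef_pos: [0.4649, 0.0093, 0.2674]
tool_rot: [-0.0, 0.321, 0.947, 0.0]
contact_force: [0.1, -0.1, 0.6]
gripper_width: 0.801
```

move_arm(steps=[0.6,0,-4,0,0,0,-5,0.6,0,-4,0,0,0,-5,0.6,0,-4,0,0,0,-5,0.6,1,-4,0,0,0,-6,0.6,1,-4,0,0,0,-6,0.6,1.5,-4,0,0,0,-6,0.6,0,-1,0,0,0,-5.4,0.6,0,0,0,0,0,0])

```text
t: 13.45
eef_pos: [0.5005, -0.2412, 0.2666]
tool_rot: [-0.001, 0.615, 0.788, -0.0]
contact_force: [-0.2, 0.5, -0.4]
gripper_width: 0.795
```

move_arm(steps=[0.8,0,0,0,0,0,0,0.8,0,0,0,0,0,0])

```text
t: 13.65
eef_pos: [0.5006, -0.2381, 0.2676]
tool_rot: [-0.0, 0.612, 0.791, 0.0]
contact_force: [-0.4, 0.1, 0.1]
gripper_width: 0.9
```

Run:
```python
from h import *
r,T,K,o=grab("wrist","i_wrist")
img=r["pixels"][:,:,::-1].copy()
print(o["t"],o["eef_pos"],o["tool_rot"],o["q"].round(2))
for q in ["jig","corner","long_stop","end_stop","vial","large_centre"]:
    z={"corner":.008,"large_centre":.021}.get(q,0)
    for d in models.place_of("wrist",q)[:2]:
        p=d["position"]; print(q,round(d["score"],2),np.round(p),ray(p[1],p[0],z,T,K).round(4))
x0,x1,y0,y1=.38,.60,-.31,-.16
for z in (8,24):
    cv2.imwrite(f"pics/i_rect{z}.png",rectify(img,T,K,z/1000,x0,x1,y0,y1,s=3600))
```

```text
13.65 [ 0.50057417 -0.23807183  0.26762347] [-4.03698724e-04  6.12434961e-01  7.90520848e-01  2.11040168e-04] [ 0.7   0.3  -0.46  1.81  0.15  1.06  0.45]
jig 0.89 [193. 310.] [ 0.4922 -0.2434  0.    ]
corner 0.92 [185. 372.] [ 0.5476 -0.2193  0.008 ]
vial 0.85 [188. 472.] [ 0.6471 -0.1981  0.    ]
large_centre 0.86 [374. 304.] [ 0.5344 -0.4401  0.021 ]
large_centre 0.67 [188. 469.] [ 0.6351 -0.1967  0.021 ]
```

View pics/i_wrist.png

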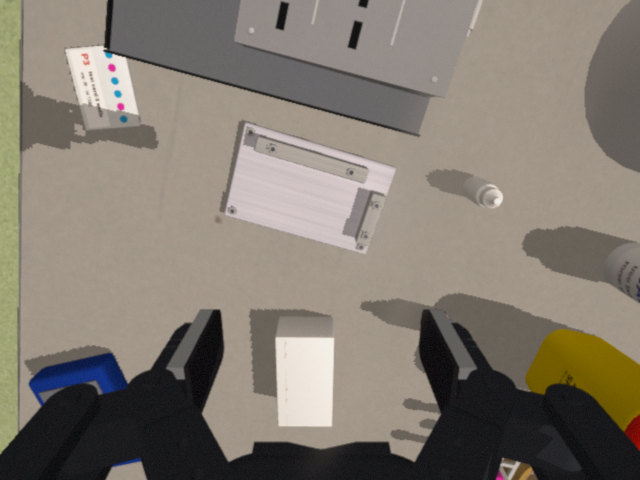

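View pics/i_rect8.png

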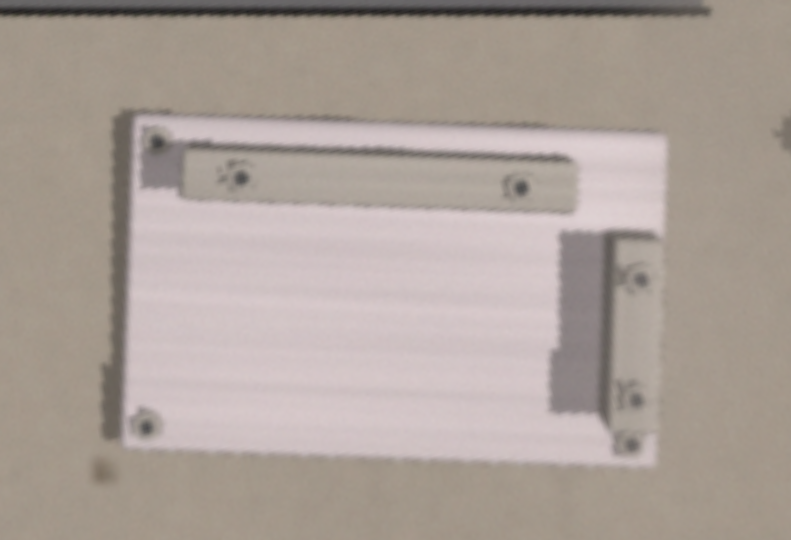

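View pics/i_rect24.png

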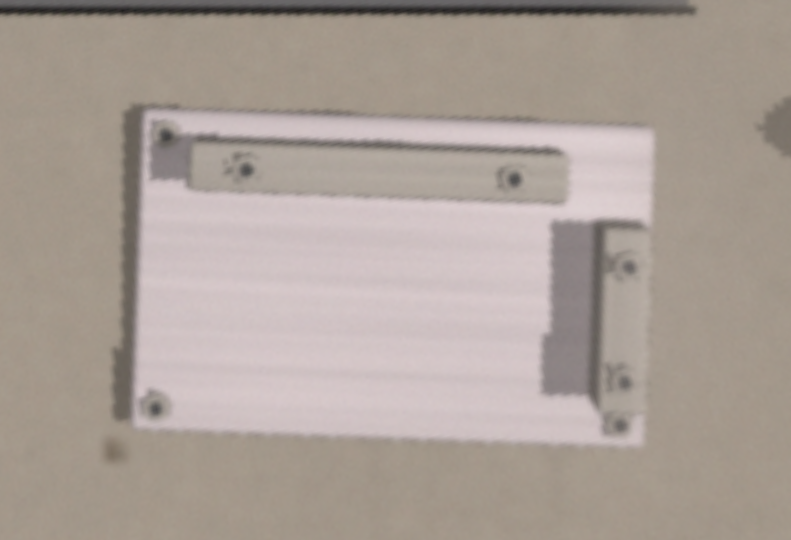

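Jig: centre (0.490,-0.241), turned -2°; corner ≈ (0.548,-0.217). The wrist view shows the large carton at (305,370), unmoved. Going to it.

move_arm(steps=[0.8,0.8,-4,-1,0,0,-0.6,0.8,0.8,-4,-2,0,0,0,0.8,0.9,-4,-3,0,0,0,0.8,0.9,-4,-3,0,0,0,0.8,0,-3.8,-3,0,0,0,0.8,0,0,-3,0,0,0,0.8,0,0,0,0,0,0,0.8,0,0,0,0,0,0], newtons=60)

```text
t: 14.8
eef_pos: [0.5345, -0.4358, 0.1189]
tool_rot: [-0.001, 0.618, 0.786, 0.001]
contact_force: [0.7, -0.1, 0.7]
gripper_width: 0.9
```

Run:
```python
from h import *
r,T,K,o=grab("wrist","j_wrist")
print(o["eef_pos"],o["tool_rot"])
img=r["pixels"][:,:,::-1].copy()
x0,x1,y0,y1=.465,.61,-.53,-.35
w=rectify(img,T,K,.042,x0,x1,y0,y1)
m=(cv2.GaussianBlur(cv2.cvtColor(w,cv2.COLOR_BGR2GRAY),(5,5),0)>195).astype(np.uint8)
c=max(cv2.findContours(m,0,1)[0],key=cv2.contourArea)
(cx,cy),wh,a=cv2.minAreaRect(c); print(x0+cx/2000,y1-cy/2000,np.array(wh)/2000,a)
```

```text
[ 0.53449779 -0.43583402  0.11887267] [-5.67415130e-04  6.18036433e-01  7.86149090e-01  5.04371337e-04]
0.5350897979736329 -0.43571727752685546 [0.11412183 0.05882859] 76.12629699707031
```

View pics/j_wrist.png

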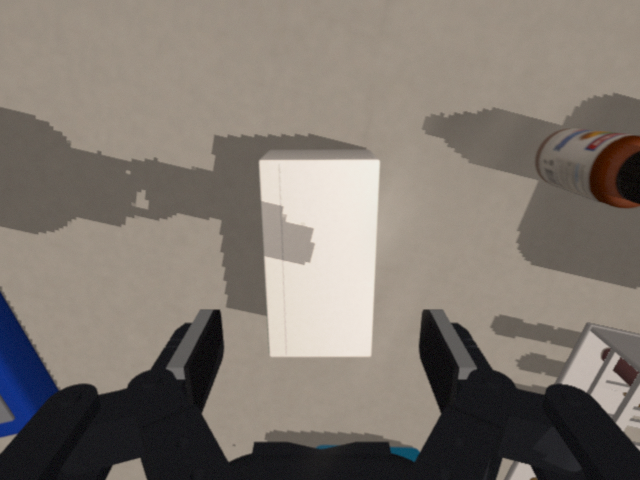

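Carton is centred between the fingers, angle agrees. Down, close, lift.

move_arm(steps=[0.8,0,0,-3,0,0,0,0.8,0,0,-3,0,0,0,0.8,0,0,-1.4,0,0,0,0.8,0,0,0,0,0,0,0.8,0,0,0,0,0,0])

```text
t: 15.35
eef_pos: [0.5353, -0.4371, 0.0466]
tool_rot: [0.001, 0.618, 0.786, 0.0]
contact_force: [1.1, -0.7, 0.7]
gripper_width: 0.9
```

move_arm(steps=[-1,0,0,0,0,0,0,-1,0,0,0,0,0,0,-1,0,0,0,0,0,0,-1,0,0,0,0,0,0,-1,0,0,0,0,0,0])

```text
t: 15.85
eef_pos: [0.5356, -0.4378, 0.0472]
tool_rot: [0.002, 0.619, 0.786, 0.0]
contact_force: [0.1, 0.5, 6.5]
gripper_width: 0.686
```

move_arm(steps=[-1,0,0,1,0,0,0,-1,0,0,3,0,0,0,-1,0,0,4,0,0,0,-1,-0.8,3,3,0,0,7.5,-1,-0.8,3,0,0,0,7.5,-1,-0.8,3,0,0,0,7.5,-1,-0.8,3,0,0,0,7.5,-1,-0.8,3,0,0,0,7.5])

```text
t: 16.65
eef_pos: [0.4936, -0.286, 0.1557]
tool_rot: [0.0, 0.331, 0.944, -0.0]
contact_force: [0.4, -0.0, -0.8]
gripper_width: 0.685
```

move_arm(steps=[-1,-0.8,3,0,0,0,7.5,-1,-0.6,0.5,0,0,0,7.5,-1,0,0,0,0,0,7.5,-1,0,0,0,0,0,7.5,-1,0,0,0,0,0,6.6,-1,0,0,0,0,0,0,-1,0,0,0,0,0,0])

```text
t: 17.35
eef_pos: [0.48, -0.2522, 0.1552]
tool_rot: [0.0, 0.022, 1.0, -0.0]
contact_force: [0.3, 0.9, -1.1]
gripper_width: 0.686
```

Run:
```python
from h import *
r,T,K,o=grab("wrist","k_wrist")
grab("scene","k_scene"); rs,Ts,Ks,_=grab("side","k_side")
i=cv2.imread("pics/k_side.png")[180:330,220:420]; cv2.imwrite("pics/k_side_z.png",cv2.resize(i,None,fx=4,fy=4,interpolation=cv2.INTER_CUBIC))
w=o["tool_rot"]; print(o["eef_pos"],w,2*np.degrees(np.arctan2(w[2],w[1]))-90,o["q"].round(2),o["gripper_width"],o["contact_force"])
```

```text
[ 0.48002623 -0.25222562  0.15521509] [ 1.50458308e-04  2.19078823e-02  9.99759959e-01 -2.14206992e-04] 87.48934066685194 [ 0.93  0.48 -0.71  1.93  0.4   0.88  1.54] 0.6863993872752633 [ 0.26153717  0.88055919 -1.11176855]
```

View pics/k_wrist.png

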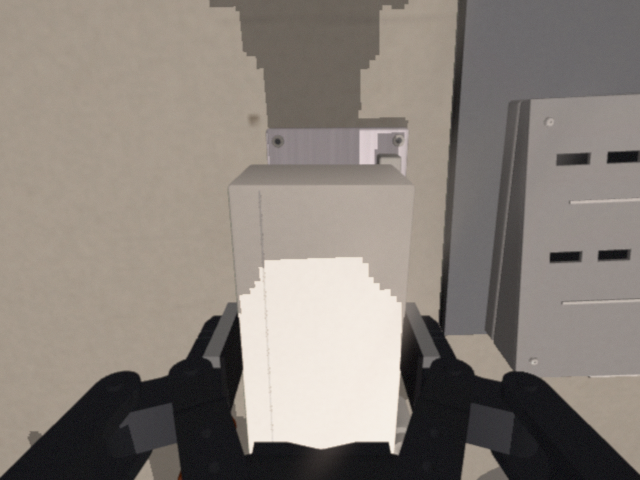

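View pics/k_side_z.png

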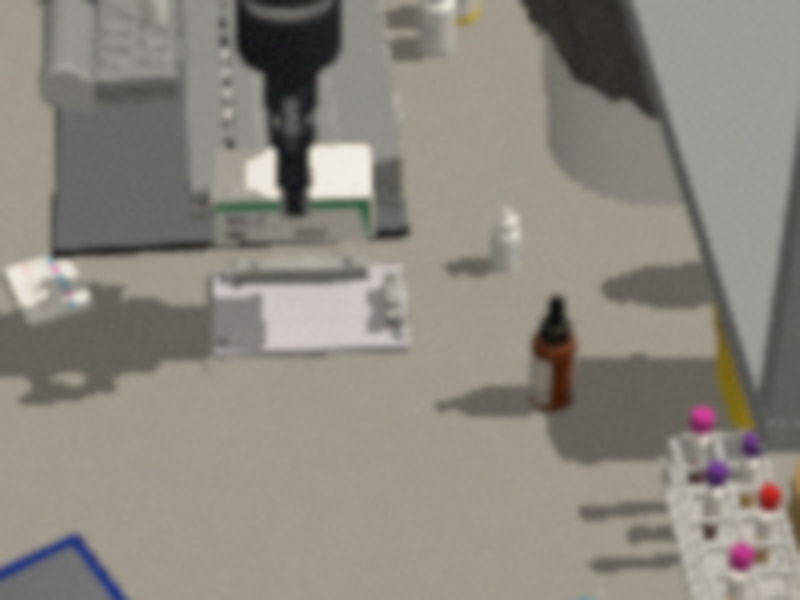

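move_arm(steps=[-1,0,0,-3,0,0,0,-1,0,0,-3,0,0,0,-1,0,0,-2,0,0,0,-1,0,0,-1,0,0,0,-1,0,0,0,0,0,0,-1,0,0,0,0,0,0])

```text
t: 18.1
eef_pos: [0.4808, -0.252, 0.0655]
tool_rot: [0.0, 0.02, 1.0, -0.0]
contact_force: [0.3, 0.8, -1.8]
gripper_width: 0.684
```

Run:
```python
from h import *
o=status.get_obs(); print(o["eef_pos"],o["contact_force"])
for n,b in (("scene",(250,210,350,285)),("side",(240,210,340,285))):
    grab(n,"l_"+n); x,y,X,Y=b
    i=cv2.imread(f"pics/l_{n}.png")[y:Y,x:X]; cv2.imwrite(f"pics/l_{n}_z.png",cv2.resize(i,None,fx=8,fy=8,interpolation=cv2.INTER_CUBIC))
grab("wrist","l_wrist")
```

```text
[ 0.48075509 -0.25203057  0.06551351] [ 0.28564145  0.83713944 -1.83143747]
```

View pics/l_side_z.png

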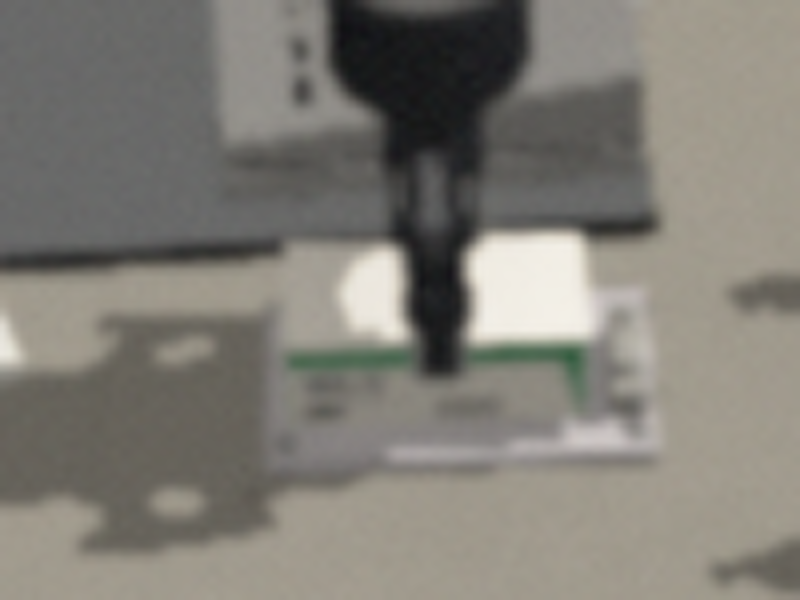

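View pics/l_wrist.png

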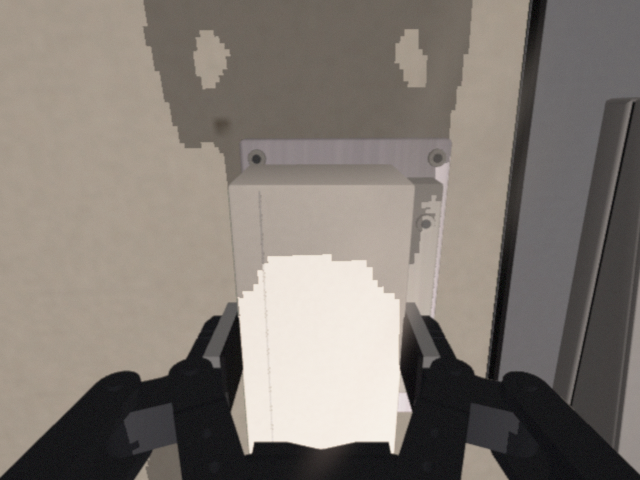

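move_arm(steps=[-1,0,0,-0.5,0,0,0,-1,0,0,-0.3,0,0,0,-1,0,0,0,0,0,0])

```text
t: 18.55
eef_pos: [0.4797, -0.252, 0.0563]
tool_rot: [-0.0, 0.02, 1.0, 0.0]
contact_force: [0.5, -0.4, -1.1]
gripper_width: 0.686
```

move_arm(steps=[-1,0,0,-0.1,0,0,0,-1,0,0,0,0,0,0,-1,0,0,0,0,0,0])

```text
t: 18.85
eef_pos: [0.4801, -0.252, 0.0558]
tool_rot: [0.0, 0.02, 1.0, 0.0]
contact_force: [-0.3, 0.0, -1.2]
gripper_width: 0.683
```

move_arm(steps=[-1,0,0,-0.1,0,0,0,-1,0,0,0,0,0,0,-1,0,0,0,0,0,0])

```text
t: 19.15
eef_pos: [0.4803, -0.252, 0.0552]
tool_rot: [0.0, 0.02, 1.0, -0.0]
contact_force: [-1.8, 0.1, 5.6]
gripper_width: 0.688
```

move_arm(steps=[-1,0,0,-0.1,0,0,0,-1,0,0,0,0,0,0,-1,0,0,0,0,0,0])

```text
t: 19.45
eef_pos: [0.4803, -0.252, 0.0551]
tool_rot: [0.0, 0.02, 1.0, -0.001]
contact_force: [-5.8, 1.7, 16.3]
gripper_width: 0.684
```

Contact at z≈0.0552. Backing off to a light touch, then pushing towards the long stop.

move_arm(steps=[-1,0,0,0.15,0,0,0,-1,0,0.3,0,0,0,0,-1,0,0.2,0,0,0,0,-1,0,0,0,0,0,0,-1,0,0,0,0,0,0])

```text
t: 19.95
eef_pos: [0.4803, -0.2465, 0.0552]
tool_rot: [0.0, 0.02, 1.0, 0.0]
contact_force: [0.1, 0.7, 1.2]
gripper_width: 0.685
```

move_arm(steps=[-1,0,0.2,0,0,0,0,-1,0,0,0,0,0,0,-1,0,0,0,0,0,0])

```text
t: 20.25
eef_pos: [0.4802, -0.2454, 0.0553]
tool_rot: [0.0, 0.02, 1.0, -0.0]
contact_force: [0.4, -1.9, -0.1]
gripper_width: 0.687
```

move_arm(steps=[-1,0,0.1,0,0,0,0,-1,0,0,0,0,0,0,-1,0,0,0,0,0,0])

```text
t: 20.55
eef_pos: [0.4802, -0.2454, 0.0553]
tool_rot: [0.0, 0.021, 1.0, -0.001]
contact_force: [0.9, -4.6, -0.6]
gripper_width: 0.684
```

move_arm(steps=[-1,0,0.1,0,0,0,0,-1,0,0,0,0,0,0,-1,0,0,0,0,0,0])

```text
t: 20.85
eef_pos: [0.4802, -0.2453, 0.0554]
tool_rot: [0.0, 0.021, 1.0, -0.001]
contact_force: [1.8, -7.9, -2.1]
gripper_width: 0.685
```

move_arm(steps=[-1,0.3,0,0,0,0,0,-1,0.3,0,0,0,0,0,-1,0.1,0,0,0,0,0,-1,0,0,0,0,0,0,-1,0,0,0,0,0,0])

```text
t: 21.35
eef_pos: [0.4854, -0.2454, 0.0553]
tool_rot: [-0.002, 0.021, 1.0, -0.002]
contact_force: [-4.4, -7.2, 4.3]
gripper_width: 0.689
```

move_arm(steps=[-1,0.2,0,0,0,0,0,-1,0,0,0,0,0,0,-1,0,0,0,0,0,0])

```text
t: 21.65
eef_pos: [0.4874, -0.2455, 0.0553]
tool_rot: [-0.002, 0.021, 1.0, -0.002]
contact_force: [-4.2, -8.7, 5.1]
gripper_width: 0.689
```

move_arm(steps=[-1,0.2,0,0,0,0,0,-1,0,0,0,0,0,0,-1,0,0,0,0,0,0])

```text
t: 21.95
eef_pos: [0.4894, -0.2456, 0.0553]
tool_rot: [-0.002, 0.021, 1.0, -0.002]
contact_force: [-4.4, -7.3, 6.7]
gripper_width: 0.682
```

move_arm(steps=[-1,0.2,0,0.05,0,0,0,-1,0,0,0,0,0,0,-1,0,0,0,0,0,0])

```text
t: 22.25
eef_pos: [0.49, -0.2456, 0.0554]
tool_rot: [-0.003, 0.021, 1.0, -0.002]
contact_force: [-6.8, -6.8, 6.3]
gripper_width: 0.687
```

move_arm(steps=[-1,0.2,0,0,0,0,0,-1,0,0,0,0,0,0,-1,0,0,0,0,0,0])

```text
t: 22.55
eef_pos: [0.4901, -0.2456, 0.0554]
tool_rot: [-0.005, 0.021, 1.0, -0.002]
contact_force: [-13.3, -6.6, 13.4]
gripper_width: 0.685
```

Both contacts are made (x stopped at 0.490, y at -0.2455). Fz is climbing, so I'm levelling the slight pitch, easing z and raising the y push.

move_arm(steps=[-1,0,0.1,0.05,0,-0.4,0,-1,0,0,0,0,0,0,-1,0,0,0,0,0,0])

```text
t: 22.85
eef_pos: [0.49, -0.2455, 0.0554]
tool_rot: [-0.001, 0.021, 1.0, -0.002]
contact_force: [-11.1, -9.8, 6.6]
gripper_width: 0.688
```

Run:
```python
from h import *
o=status.get_obs(); print(o["eef_pos"],o["tool_rot"],o["contact_force"],o["torque"])
r,T,K,o=grab("wrist","m_wrist")
for n,b in (("scene",(250,210,350,285)),("side",(240,210,340,285))):
    grab(n,"m_"+n); x,y,X,Y=b
    i=cv2.imread(f"pics/m_{n}.png")[y:Y,x:X]; cv2.imwrite(f"pics/m_{n}_z.png",cv2.resize(i,None,fx=8,fy=8,interpolation=cv2.INTER_CUBIC))
```

```text
[ 0.48998775 -0.24553279  0.05542768] [-0.001342    0.02105452  0.99977485 -0.00226852] [-11.14892078  -9.77339734   6.61754563] [-1.99814824  2.23633809  0.68838718]
```

View pics/m_wrist.png

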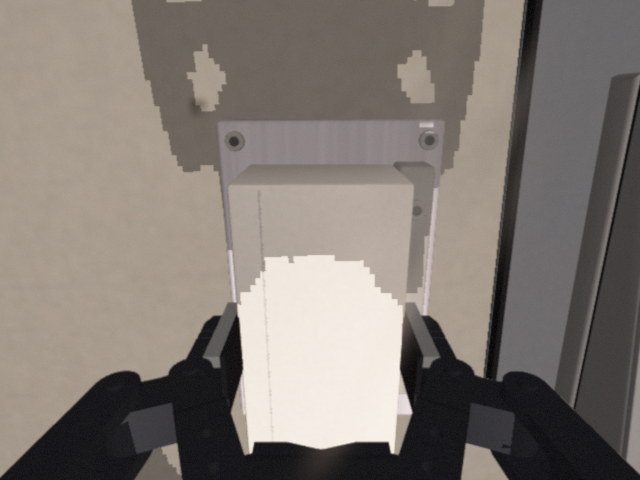

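View pics/m_side_z.png

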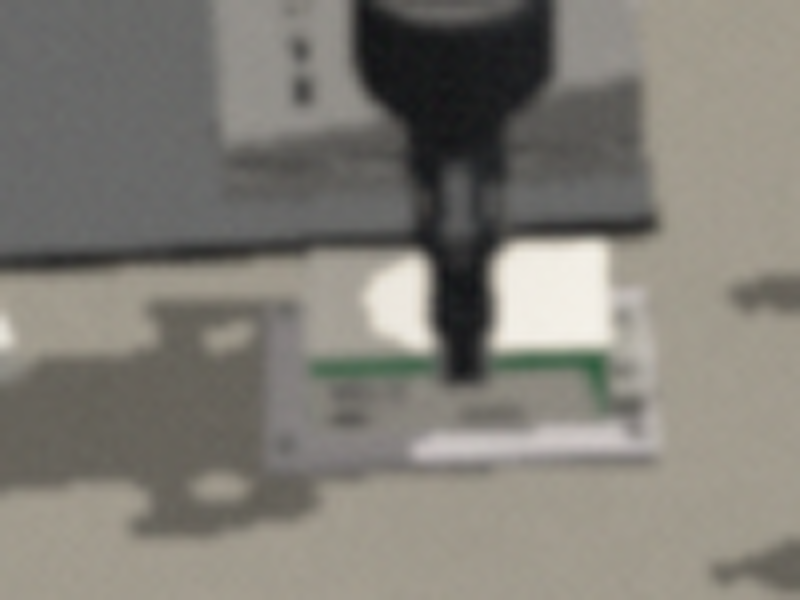

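View pics/m_scene_z.png

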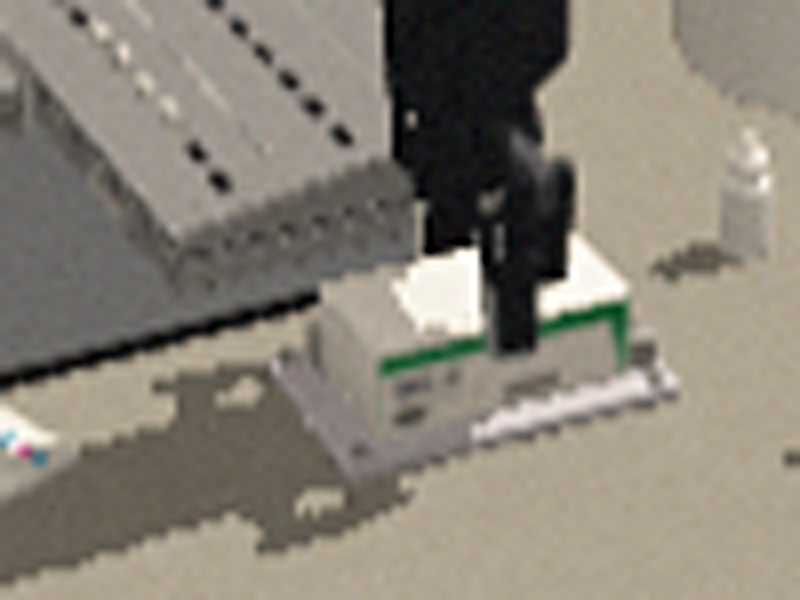

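Pictures show the carton in the corner, but the yaw moment (+0.69 N m) suggests it bears on the long stop mainly at its -x end. I'm turning it slightly to square it.

move_arm(steps=[-1,0,0.1,0,0,0,0.5,-1,0,0,0,0,0,0,-1,0,0,0,0,0,0])

```text
t: 23.3
eef_pos: [0.49, -0.2454, 0.0554]
tool_rot: [-0.001, 0.018, 1.0, -0.002]
contact_force: [-10.2, -10.1, 6.6]
gripper_width: 0.685
```

Run:
```python
from h import *
o=status.get_obs(); print(o["eef_pos"],o["tool_rot"],o["contact_force"],o["torque"])
```

```text
[ 0.49003883 -0.24537786  0.05542799] [-0.00127369  0.01819288  0.99983083 -0.00238871] [-10.15364977 -10.11110554   6.62397547] [-2.38954403  2.13559283 -0.01431154]
```

move_arm(steps=[-1,0.1,0.1,0.04,0,0,0,-1,0,0,0,0,0,0,-1,0,0,0,0,0,0,-1,0,0,0,0,0,0,-1,0,0,0,0,0,0])

```text
t: 23.8
eef_pos: [0.4901, -0.2454, 0.0555]
tool_rot: [-0.002, 0.018, 1.0, -0.003]
contact_force: [-11.6, -12.6, 4.4]
gripper_width: 0.685
```

Run:
```python
from h import *
o=status.get_obs(); print(o["t"],o["eef_pos"],o["tool_rot"],o["contact_force"],o["torque"],o["gripper_width"])
r,T,K,o=grab("wrist","n_wrist"); grab("side","n_side")
```

```text
23.8 [ 0.49007046 -0.24535583  0.05548687] [-0.00213586  0.01845251  0.99982319 -0.00292207] [-11.64198985 -12.56149613   4.38703592] [-2.83661236  2.36007876  0.08608536] 0.6845013732173573
```

View pics/n_wrist.png

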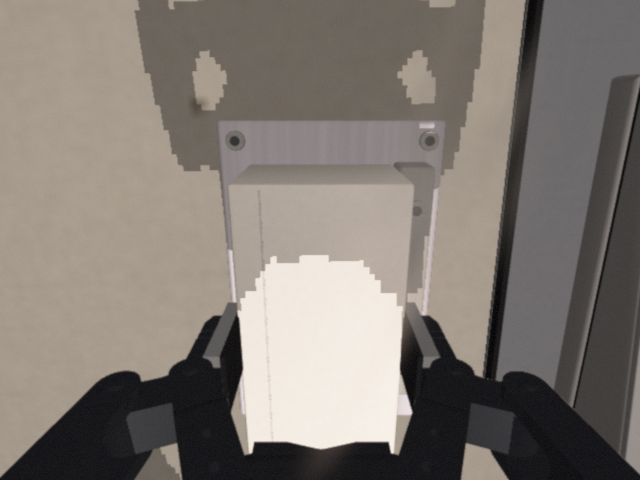

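View pics/n_side.png

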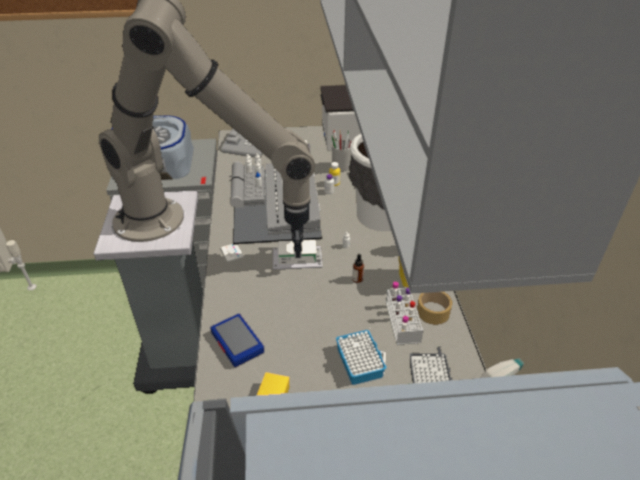

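Run:
```python
from h import *
print(order.hand_in()); o=status.get_obs(); print(o["t"],o["contact_force"])
```

```text
the job is handed in; nothing more can be done
None
the job is handed in; nothing more can be done
```

The job was handed in at about 24 s. The small carton lies in the cradle, released. The gripper still holds the large carton pressed into the jig corner.

- **Small carton:** After release its centre measured about 1 mm from the cradle centre. Its top was the right size for the expected height, so it lies flat on the cradle floor.
- **Large carton:** It stopped dead in both directions. The last reading was 11.6 N towards the end stop, 12.6 N towards the long stop and 4.4 N on the plate.
- **Correction made:** At first the yaw moment (0.69 N m) showed it bearing on the long stop mainly at one end. I turned it about 0.3°, and the moment fell to 0.09 N m.
- **Disagreement:** The two camera estimates of the end-stop face differed by about 2 mm. The stopping position matches the nearer of the two, and the force rise confirms contact.
- **Not checked:** I took no force reading after the hand-in. There was no direct reading of the force on each stop, only the wrist force, part of which is friction.
- **Other things:** The dropper, vial and yellow block were not touched. The dropper and vial look unmoved in the last side picture; the yellow block is only partly visible there.

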